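Tighten the book press with its ratchet lever

ROBOT

A 6-joint arm with a two-finger parallel gripper is mounted at the origin on the work surface. World frame = base frame: x ahead of the robot, y to its left, z up, the work surface at z = 0. Lengths are in mm, angles in rad, forces in N, time in s.
With the tool pointing down it reaches from about 400 to 925 mm from the base axis. Payload 12.5 kg.
Tool frame: the origin (TCP) lies midway between the tips of the shut fingers; the grasp point (between the pads) lies 19 mm behind it (env.tcp_to_grasp is the distance from the TCP to the grasp point, in mm); z points along the fingers, y is the line along which they close (so a half turn about z gives the same grasp; the last joint's range is limited). The gripper opens to 95 mm and grips with 3 to 60 N. Pads are 20 mm wide; open, the fingers measure 119 mm over their backs; the gripper's body (75 mm by 180 mm) begins 59 mm behind the grasp point.
Start: joints at [-1.357, 0.491, 1.559, -0, 1.092, -0.106], TCP at [196.509, -593.325, 178.361] pointing down, gripper open.
Joint ranges: [-3.1, 3.1], [-0.84, 2.19], [0.05, 2.79], [-1.13, 4.28], [0.06, 2.93], [-2.69, 2.69]. Speed limits (rad/s): [2.22, 2.22, 2.79, 3.14, 3.14, 3.14].

INTERFACE

Orientations are given as [roll, pitch, yaw] about the fixed x, y, z axes, in that order (R = Rz(yaw) Ry(pitch) Rx(roll)).
In Python, from cell import env gives the robot as it stands. The module is installed in compiled form; this text tells all that it offers.
- The arm moves only by the tool step_arm, never from a script. Its argument "plan" is a list that holds one entry, the list of rows, each a list of 5 numbers: the shift along the tool's x, y, z in mm, then the turn about the tool's z in degrees, then the opening, from -1 (shut) to 1 (fully open). A call has 1 to 8 rows; each row is the pose to reach, as a shift and turn from the pose commanded when the call began, along the tool's axes at that moment; what a row does not reach only later rows make up. A row lasts 1/12 s, in which the tool goes at most 41.7 mm and 7.16 degrees, less where a joint would pass 70% of its speed; a pose out of reach is approached as far as the arm can. A call with a gripper value outside its range is refused whole. The fingers move at their own pace and stop on an object; the grip force is fixed at half the most. Time passes only in rows, so rows that repeat a pose let the fingers close. It gives the time, the measured TCP pose, the force, the opening and the grip force at its end, in the units of the state.
- env.state(): the state, without advancing time (a new reading comes with each control period).
- env.read_camera(name): name is "scene" or "side" or "wrist"; returns the picture (420x560x3 uint8, blue, green, red); there is no depth.
- env.get_calibration(name): a dict with "K" (3x3 intrinsics, pixels), "extrinsics" (4x4, takes a point from world to camera coordinates). Camera axes: x right, y up, looking along -z (the intrinsics and any distortion apply to the point x, -y, -z); pixel columns grow to the right and rows downward; lengths in mm; the calibration is good to about 2 mm. The wrist camera is an equidistant fisheye: a pixel r from the principal point sees the ray r / f radians off the axis. A picture is of the moment at which its call begins: read the wrist's pose just before it. get_calibration takes no time and is no camera call; for the wrist camera it gives the pose at the moment of the call.
- env.job_done(): hands the job in; it is judged then, once.
The state is a dict: "t": time; "joints": joint angles; "qvel": joint speeds; "tau": joint torques, N m; "eef_pos": TCP position; "tcp_rot": TCP orientation; "ft_force": force on the tool from outside, world axes, zero at the start; "moment": the same for the moment, N m; "opening": opening from 0.0 (shut) to 1.0 (fully open); "grip_force": force on a finger pad.
Only numpy, scipy, OpenCV 4.12 (cv2) and the standard library are available. Lean on these libraries where they do the work, as an engineer would, in place of code of your own. Each camera call takes 0.05 s, during which the arm holds its last target. There are 200 camera calls.

TASK

Tighten the screw press of the sloping book cradle until it clicks past its plunger and the nip bar is down on the book. The lever can only swing between its two stops, so turn it clockwise (seen from above), lift it off its teeth to swing it back, let it down into the teeth and turn it clockwise again. Leave the lever down in its teeth and still, let go of it, and do not shift the other things on the desk.

Things in the scene. Friction and masses are not known exactly. Their poses are not given: they have to be found in the camera images.
- lever_grip (a point): Middle of the grip of the press's black ratchet lever: a bar 72 mm long, 16 mm wide (pinch this), 26 mm tall, 120 mm from the spindle axis; free space beside and above, 30 mm or more below. x points along the lever, away from the spindle; z is the spindle axis, 35 degrees from vertical, leaning to the cradle's low front; y across the grip. A round cap, 88 mm across, joins it to the spindle.
- spindle (a point): Fixed point on the spindle axis, level with the grip's middle when the lever is down. z up along the axis, square to the sloping board; x up the slope; y left as seen from the low front. Tightening is a negative turn about z. The spindle nut (30 mm across) tops out 28 mm above it, two 8 mm stop pins (58 mm off the axis) 10 mm above; the beam's top (246 mm along y, 45 along x) is 44 mm below.
- lever_swing (a joint): Turn of the lever about the spindle axis, rad: 0 at its back stop, 1.5 at its forward stop, growing in the tightening sense (clockwise from above). At 0 it points 65 degrees to the right of straight down the slope, seen from the low front edge; at 1.5, 21 degrees to the left of it. It starts at 0.02 to 0.4. The stops act whether it is lifted or not.
- lever_lift (a joint): Lift of the lever along the spindle axis, m. Below 0.003 its dogs are down between the hub's 16 teeth (0.39 rad apart, 0.13 rad play) and it turns the hub either way. Above 0.009 it is clear and swings freely; its top stop is 0.016. A spring (3 N down, 7 N up) and its weight (0.16 kg) push it down. In between it rides on the tooth tops, as it may at the start: let loose and turned on a little, it drops in.
- screw (a joint): Turn of the toothed hub and screw, rad, growing as it tightens. It starts at 0 to 0.25, turns against 0.35 N m of friction (3 N at the grip) and stays put while the lever is lifted. From 1.75 to 1.9 it must be forced past a sprung plunger (about twice the force); just past 1.9 it has clicked and the bar is on the book; hard stop at 2.15. One stroke of the lever turns it 1.5 at most.
- bar (a point): Middle of the underside of the aluminium nip bar (190 x 30 x 14 mm) under the beam. It moves 6 mm per rad of the screw down to the book, from 12 mm above it (screw 0). Same axes as the spindle.
- cradle: Wooden cradle, fixed, with the press on it: 250 x 270 mm on the desk, origin at the middle of its underside, z up, x to its high back (180 mm). The board slopes at 35 degrees up from a low front edge, which faces roughly to the robot. A blue bound book 225 x 170 x 32 mm is fixed on it, crossed by the steel beam of the press.
- glue_jar: Bystander, to be left alone: a short white-capped glue jar, 56 mm across, 75 mm tall; origin at the middle of its underside.
- brush: Bystander, to be left alone: a glue brush with a wooden handle, 170 mm long, lying in front of the cradle; origin at the middle of its underside.
- notebook: Bystander, to be left alone: a brown card notebook lying flat, 210 x 148 x 16 mm; origin at the middle of its underside.
- thermos: Bystander, to be left alone: a steel vacuum flask, 96 mm across, 200 mm tall; origin at the middle of its underside.
- bottle: Bystander, to be left alone: a clear drinking bottle, 66 mm across, 175 mm tall; origin at the middle of its underside.
- pen_cup: Bystander, to be left alone: a dark steel cup of pens, 78 mm across, 130 mm tall with the pens; origin at the middle of its underside.
- mug: Bystander, to be left alone: a white mug, 76 mm across, 85 mm tall; origin at the middle of its underside.
- stapler: Bystander, to be left alone: a stapler lying on the desk, 130 x 34 x 41 mm; origin at the middle of its underside.

How it is judged (in metres and radians):
On the way, in this order (a step that is already met when the one before it is completed fails the run):
1. the first stroke has turned the screw on (beyond 0.4 rad) (value of joint screw above 0.4 rad), for 0.05 s.
2. the lever has been lifted clear off its teeth to swing it back, the screw still short of the click (value of joint lever_lift above 0.0085 m and value of joint screw below 1.9 rad), for 0.1 s.
3. the screw has been turned past the click with the lever down in its teeth (value of joint screw above 1.92 rad and value of joint lever_lift below 0.005 m), for 0.1 s.
At the end, for the whole second after the job is handed in: The screw is past its click (beyond 1.92 rad, the nip bar within 1 mm of the book or on it), the lever is down in its teeth (lift under 5 mm) and still (under 0.05 rad/s) (all of step 3 and velocity of joint each of screw, lever_swing below 0.05 rad/s and velocity of joint lever_swing above -0.05 rad/s); the robot touches nothing.
It fails at once if a bystander (glue jar, brush, notebook, thermos, bottle, pen cup, mug or stapler) is shifted by more than 30 mm (distance of any of glue_jar, brush, notebook, thermos, bottle, pen_cup, mug, stapler from where it was at the start of the episode above 0.03 m).
It also fails if it takes over 58 s, if anything falls off the work surface, if the arm or the gripper's body presses on something with over 40 N, if the wrist force passes 120 N, or if a joint passes its speed limit or range.

## Working session

There is one attempt and no reset: what is moved stays moved. The work goes in short steps, Python scripts to look and compute and a tool call to move; the robot and the scene stay as the last step left them, time stands still between calls to the robot, and variables do not carry over. Pictures are saved under pics/ and viewed, at most 10 in all, crops included, and the job is handed in when it is done.

Besides the shell and the picture viewer there is one more tool, called after "Call:" in YAML: its name, and indented under it one key for each argument. step_arm: Moves the arm, as the interface text tells. Its arguments: {"type":"object","properties":{"plan":{"type":"array"}},"required":["plan"]}

```bash
mkdir -p pics; python3 - <<'E'
from cell import env
import cv2,numpy as np
for n in("scene","side"):
    cv2.imwrite(f"pics/{n}0.png",env.read_camera(n))
    c=env.get_calibration(n);E=np.array(c["extrinsics"]);print(n,np.round(c["K"],1).tolist(),c.keys());print(np.round(E,3).tolist(),"pos",-E[:3,:3].T@E[:3,3])
s=env.state();print(s)
E
```

```text
scene [[419.3, 0.0, 283.2], [0.0, 419.3, 218.0], [0.0, 0.0, 1.0]] dict_keys(['K', 'extrinsics'])
[[0.88, 0.475, 0.01, -465.536], [-0.274, 0.491, 0.827, 14.108], [0.388, -0.73, 0.562, -1698.112], [0.0, 0.0, 0.0, 1.0]] pos [ 1072.41744334 -1025.75918656   947.75849828]
side [[475.8, 0.0, 279.6], [0.0, 475.8, 215.3], [0.0, 0.0, 1.0]] dict_keys(['K', 'extrinsics'])
[[-0.976, -0.217, 0.006, 513.716], [0.168, -0.735, 0.657, -187.141], [-0.139, 0.642, 0.754, -1507.52], [0.0, 0.0, 0.0, 1.0]] pos [ 323.63136221  941.88625036 1256.84360664]
{'t': 0.1, 'joints': array([-1.35657891e+00,  4.91498103e-01,  1.55937759e+00, -1.51402368e-06,
        1.09170231e+00, -1.05607822e-01]), 'qvel': array([ 0.00169069, -0.00085676, -0.00028629,  0.00253401, -0.00058237,
        0.00019997]), 'tau': array([ 1.75202851e-03, -6.13621545e+01, -2.58605558e+01,  6.93225022e-02,
        4.69913101e-02, -7.18502429e-05]), 'eef_pos': array([ 196.46444486, -593.0596605 ,  177.82469541]), 'tcp_rot': array([-3.14061265e+00, -1.02531618e-04,  3.19825888e-01]), 'ft_force': array([-0.25030442, -0.51136846, -0.22198478]), 'moment': array([-0.00012174,  0.02308477,  0.00286397]), 'grip_force': 0.0, 'opening': 1.000029044589195}
```

View pics/scene0.png

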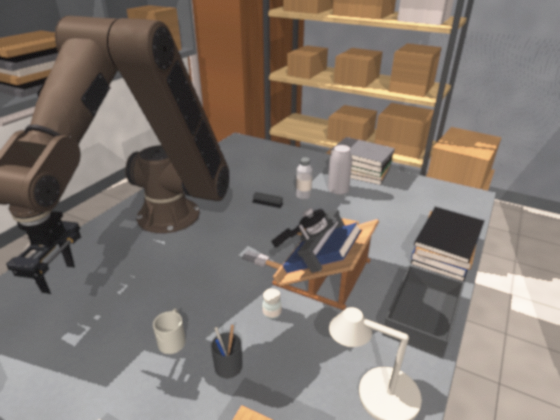

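View pics/side0.png

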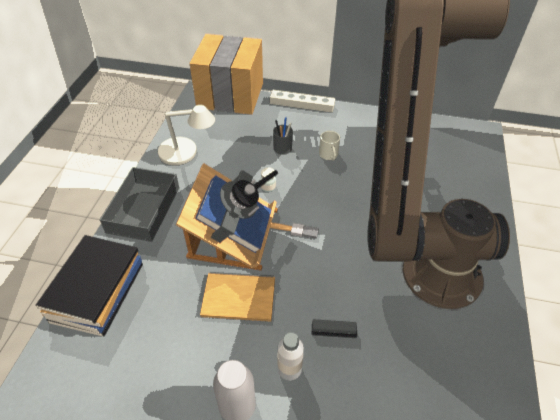

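```bash
python3 - <<'E'
import cv2,numpy as np
a=cv2.imread("pics/scene0.png")[185:315,230:390];b=cv2.imread("pics/side0.png")[150:280,170:330]
f=lambda i:cv2.resize(i,None,fx=4.6,fy=4.6,interpolation=cv2.INTER_CUBIC)
cv2.imwrite("pics/ca.png",f(a));cv2.imwrite("pics/cb.png",f(b))
E
```

```text
(no output)
```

View pics/ca.png

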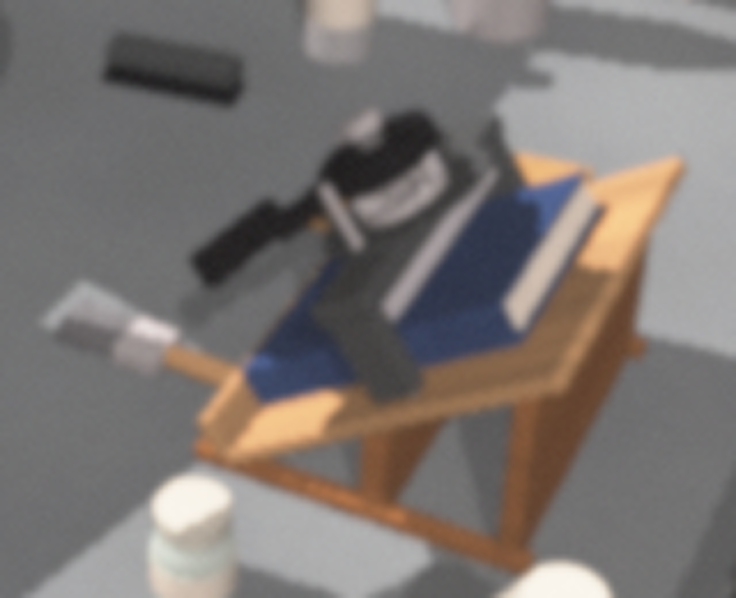

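View pics/cb.png

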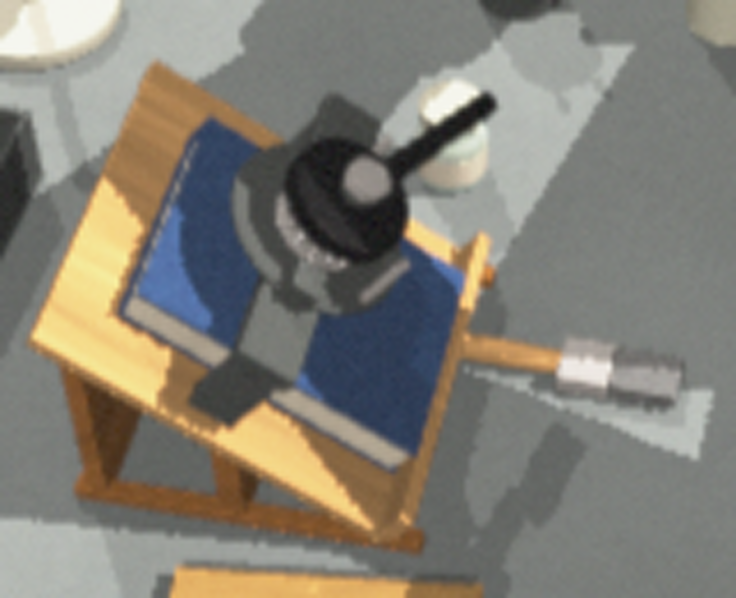

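```bash
cat > h.py <<'E'
from cell import env
import numpy as np,cv2
def ray(n,u,v):
    c=env.get_calibration(n);E=np.array(c["extrinsics"]);K=np.array(c["K"]);R=E[:3,:3]
    p=np.linalg.inv(K)@[u,v,1];d=R.T@np.array([p[0],-p[1],-p[2]]);return -R.T@E[:3,3],d/np.linalg.norm(d)
def S(u,v):return ray("scene",230+u/4.6,185+v/4.6)
def D(u,v):return ray("side",170+u/4.6,150+v/4.6)
def tri(a,b):
    A=np.zeros((3,3));y=np.zeros(3)
    for o,d in(a,b):
        P=np.eye(3)-np.outer(d,d);A+=P;y+=P@o
    p=np.linalg.solve(A,y);return p,[round(float(np.linalg.norm((np.eye(3)-np.outer(d,d))@(p-o))),1) for o,d in(a,b)]
def pl(r,z):o,d=r;return o+d*(z-o[2])/d[2]
E
python3 - <<'E'
from h import *
np.set_printoptions(precision=1,suppress=True)
nut=tri(S(365,125),D(368,178));print("nut",nut)
end=tri(S(203,268),D(488,110));print("gripend",end)
st=tri(S(275,218),D(400,165));print("gripstart",st)
for nm,a,b in(("siderail",D(80,495),D(420,550)),("scenerail",S(198,455),S(530,568))):
    A,B=pl(a,0),pl(b,0);print(nm,A,B,np.degrees(np.arctan2(*(A-B)[1::-1])))
# board corners
lf=tri(S(245,365),D(465,240)); print(lf)
E
```

```text
nut (array([626.7, -19.3, 224.9]), [3.2, 3.2])
gripend (array([ 575.5, -152.2,  172.5]), [2.6, 2.6])
gripstart (array([608.8, -85.2, 179.5]), [11.0, 11.0])
siderail [807.  116.4   0. ] [561.7 108.8  -0. ] 1.7806025761264637
scenerail [ 571.4 -147.7    0. ] [ 817.8 -135.3    0. ] -177.10361826854782
(array([ 587.2, -118.1,   69. ]), [4.7, 4.7])
```

```bash
cat >> h.py <<'E'
np.set_printoptions(precision=1,suppress=True)
from scipy.spatial.transform import Rotation as Ro
CY=np.radians(2.3);SP=np.array([642.8,-18.7,202.])
RS=Ro.from_euler('z',CY).as_matrix()@Ro.from_euler('y',np.radians(-35)).as_matrix()  # cols x up slope,y,z
def target(a,lift=0,r=125,up=0):
    a=np.radians(a);u=RS@[-np.cos(a),-np.sin(a),0]
    g=SP+r*u+lift*RS[:,2];h=-u[:2]
    return g+[0,0,up-19],np.degrees(np.arctan2(h[1],h[0]))
def shift(p,yaw,s=None):
    s=s or env.state();R=Ro.from_euler('xyz',s["tcp_rot"]).as_matrix()
    return R.T@(p-s["eef_pos"]),(np.degrees(s["tcp_rot"][2])-yaw+180)%360-180
def rep():
    s=env.state();v=s["eef_pos"]+[0,0,19]-SP;q=RS.T@v
    print("t%.2f"%s["t"],s["eef_pos"],"yaw%.1f"%np.degrees(s["tcp_rot"][2]),"F",s["ft_force"],"op%.3f gf%.1f"%(s["opening"],s["grip_force"]),"| angle%.1f r%.0f h%.1f"%(np.degrees(np.arctan2(-q[1],-q[0])),np.hypot(q[0],q[1]),q[2]))
def go(*k,**m):
    p,y=target(*k,**m);d,t=shift(p,y);print(k,m,"tgt",p,y,"shift",d,"turn %.1f"%t)
E
python3 - <<'E'
from h import *
rep();go(60,up=170);go(60)
print("lamp",tri(ray("scene",350,322),ray("side",201,113)))
print("jar",tri(ray("scene",272,300),ray("side",267,178)))
E
```

```text
t0.10 [ 196.5 -593.1  177.8] yaw18.3 F [-0.3 -0.5 -0.2] op1.000 gf0.0 | angle55.1 r678 h264.8
(60,) {'up': 170} tgt [ 596.  -128.9  317.2] 66.98876994613067 shift [ 525.2 -315.1 -139. ] turn -48.7
(60,) {} tgt [ 596.  -128.9  147.2] 66.98876994613067 shift [ 525.2 -315.    31. ] turn -48.7
lamp (array([ 898.3, -364.4,  207.3]), [0.4, 0.4])
jar (array([ 628.5, -252.7,   47.2]), [0.9, 0.9])
```

Call:
step_arm:
  plan:
    - [[0,0,-50,0,1],[0,0,-100,-7,1],[20,-12,-139,-14,1],[50,-30,-139,-21,1],[84,-50,-139,-28,1],[118,-71,-139,-35,1],[152,-91,-139,-42,1],[186,-112,-139,-48,1]]

```text
t: 0.77
eef_pos: [338.7, -426.8, 317.3]
tcp_rot: [-3.142, -0.0, 1.164]
ft_force: [0.2, -0.2, -0.2]
opening: 0.999
grip_force: 0.0
```

```bash
python3 -c "
from h import *
rep();go(60,up=170)"
```

```text
t0.77 [ 338.7 -426.8  317.3] yaw66.7 F [ 0.2 -0.2 -0.2] op0.999 gf0.0 | angle64.9 r437 h293.7
(60,) {'up': 170} tgt [ 596.  -128.9  317.2] 66.98876994613067 shift [375.5 118.3   0.1] turn -0.3
```

Call:
step_arm:
  plan:
    - [[37,12,0,0,1],[74,24,0,0,1],[111,36,0,0,1],[148,48,0,0,1],[185,60,0,0,1],[222,72,0,0,1],[259,84,0,0,1],[296,95,0,0,1]]

```text
t: 1.43
eef_pos: [544.7, -193.8, 317.1]
tcp_rot: [-3.141, 0.0, 1.158]
ft_force: [0.4, -0.6, 0.3]
opening: 0.998
grip_force: 0.0
```

Call:
step_arm:
  plan:
    - [[36,12,0,0,1],[79,23,0,0,1],[79,23,30,0,1],[79,23,70,0,1],[79,23,70,0,1],[79,23,70,0,1]]

```text
t: 1.93
eef_pos: [595.9, -132.3, 246.4]
tcp_rot: [-3.138, 0.0, 1.158]
ft_force: [-0.5, 0.1, 0.4]
opening: 1.0
grip_force: 0.0
```

```bash
python3 -c "
from h import *
rep();go(60)
c=env.get_calibration('wrist');E=np.array(c['extrinsics']);print(np.array(c['K']),E,-E[:3,:3].T@E[:3,3])
cv2.imwrite('pics/w1.png',env.read_camera('wrist'))"
```

```text
t1.93 [ 595.9 -132.3  246.4] yaw66.3 F [-0.5  0.1  0.4] op1.000 gf0.0 | angle87.1 r112 h81.4
(60,) {} tgt [ 596.  -128.9  147.2] 66.98876994613067 shift [ 3.1 -0.9 99.3] turn -0.7
[[325.2   0.  277.4]
 [  0.  325.2 211.1]
 [  0.    0.    1. ]] [[   0.9   -0.4   -0.  -598. ]
 [   0.4    0.9   -0.3  -63.2]
 [   0.1    0.3    1.  -491.7]
 [   0.     0.     0.     1. ]] [628.1 -59.7 453. ]
```

View pics/w1.png

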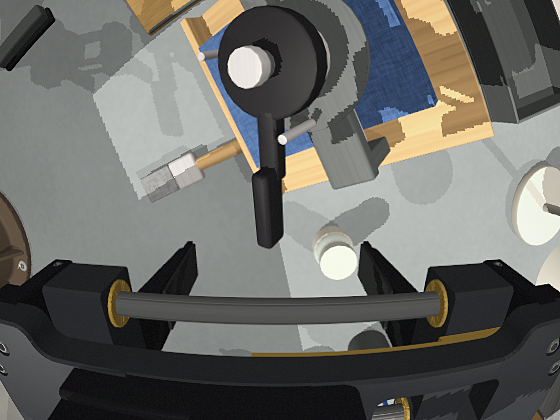

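```bash
cat >> h.py <<'E'
def wproj(P,c=None):
    c=c or env.get_calibration('wrist');E=np.array(c['extrinsics']);K=np.array(c['K']);q=E[:3,:3]@P+E[:3,3];q=np.array([q[0],-q[1],-q[2]])
    rr=np.hypot(q[0],q[1]);th=np.arctan2(rr,q[2]);return K[0,0]*th*q[0]/rr+K[0,2],K[0,0]*th*q[1]/rr+K[1,2]
E
python3 -c "
from h import *
z=RS[:,2]
for a in(65,60,55,50):
    u=RS@[-np.cos(np.radians(a)),-np.sin(np.radians(a)),0]
    print(a,'end',np.array(wproj(SP+156*u)),'start',np.array(wproj(SP+84*u+13*z)))
print('nut',np.array(wproj(SP+28*z)))"
```

```text
65 end [287.7 233.9] start [273.6 169.3]
60 end [275.5 230.2] start [266.1 167.8]
55 end [263.7 225.7] start [258.7 165.6]
50 end [252.4 220.3] start [251.5 162.9]
nut [251.4  68.2]
```

Call:
step_arm:
  plan:
    - [[3,0,40,0,1],[3,0,80,0,1],[3,0,99,0,1],[3,0,99,0,-0.1],[3,0,99,0,-0.1],[3,0,99,0,-0.1],[3,0,99,0,-0.1],[3,0,99,0,-0.1]]

```text
t: 2.65
eef_pos: [598.5, -130.1, 150.4]
tcp_rot: [3.138, -0.0, 1.157]
ft_force: [-0.1, 0.0, -0.7]
opening: 0.707
grip_force: 0.0
```

```bash
cat >> h.py <<'E'
def arc(a0,a1,n,r=125,h0=0,h1=0):
    # rows from current pose along the arc
    for i in range(1,n+1):
        f=i/n;p,y=target(a0+(a1-a0)*f,h0+(h1-h0)*f,r);d,t=shift(p,y);print(np.round(d).astype(int).tolist(),round(float(t)))
E
python3 -c "
from h import *
rep();arc(60,12,8)
cv2.imwrite('pics/w2.png',env.read_camera('wrist'))"
```

```text
t2.65 [ 598.5 -130.1  150.4] yaw66.3 F [-0.1  0.  -0.7] op0.707 gf0.0 | angle61.9 r124 h1.2
[3, -14, 9] 5
[6, -25, 15] 10
[11, -36, 21] 16
[17, -47, 25] 22
[25, -57, 29] 29
[33, -66, 33] 35
[42, -75, 35] 42
[53, -83, 37] 49
```

View pics/w2.png

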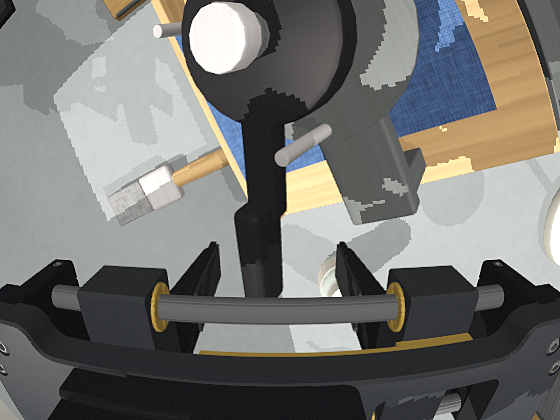

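Call:
step_arm:
  plan:
    - [[0,0,0,0,-0.15],[0,0,0,0,-0.15],[0,0,0,0,-0.15],[2,-9,5,3,-0.15],[4,-18,11,7,-0.15],[7,-27,17,12,-0.15],[11,-36,21,16,-0.15],[17,-47,25,22,-0.15]]

```text
t: 3.37
eef_pos: [561.9, -95.7, 123.2]
tcp_rot: [3.14, -0.0, 0.77]
ft_force: [4.5, -3.7, -0.6]
opening: 0.423
grip_force: 2.0
```

```bash
python3 -c "
from h import *
rep();arc(36,0,8)"
```

```text
t3.37 [561.9 -95.7 123.2] yaw44.1 F [ 4.5 -3.7 -0.6] op0.423 gf2.0 | angle35.6 r127 h-0.8
[3, -9, 1] 5
[6, -18, 4] 10
[9, -26, 6] 15
[13, -35, 8] 20
[18, -44, 10] 25
[23, -52, 11] 31
[29, -60, 12] 36
[35, -67, 12] 42
```

Call:
step_arm:
  plan:
    - [[3,-9,1,5,-0.15],[6,-18,4,10,-0.15],[9,-26,6,15,-0.15],[13,-35,8,20,-0.15],[18,-44,10,25,-0.15],[23,-52,11,31,-0.15],[29,-60,12,36,-0.15],[35,-67,12,42,-0.15]]

```text
t: 4.03
eef_pos: [539.7, -22.9, 111.1]
tcp_rot: [3.141, -0.0, 0.037]
ft_force: [1.3, -3.9, -2.7]
opening: 0.426
grip_force: 1.8
```

```bash
python3 -c "
from h import *
rep();arc(0,-24,6)
cv2.imwrite('pics/w3.png',env.read_camera('wrist'))"
```

```text
t4.03 [539.7 -22.9 111.1] yaw2.1 F [ 1.3 -3.9 -2.7] op0.426 gf1.8 | angle0.0 r126 h0.3
[1, -9, 0] 5
[2, -17, -1] 10
[3, -26, -2] 14
[5, -35, -3] 19
[7, -43, -5] 24
[9, -51, -6] 28
```

View pics/w3.png

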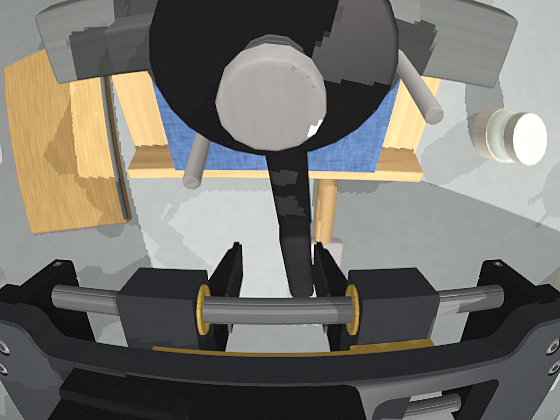

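Call:
step_arm:
  plan:
    - [[1,-9,0,5,-0.15],[2,-17,-1,10,-0.15],[3,-26,-2,14,-0.15],[5,-35,-3,19,-0.15],[7,-43,-5,24,-0.15],[9,-51,-6,28,-0.15],[9,-51,-6,28,-0.15]]

```text
t: 4.67
eef_pos: [547.0, 28.9, 117.5]
tcp_rot: [3.141, -0.001, -0.448]
ft_force: [-1.1, -1.7, -0.5]
opening: 0.426
grip_force: 0.8
```

```bash
python3 -c "
from h import *
rep()"
```

```text
t4.67 [547.   28.9 117.5] yaw-25.7 F [-1.1 -1.7 -0.5] op0.426 gf0.8 | angle-24.2 r125 h0.2
```

Call:
step_arm:
  plan:
    - [[0,7,0,-4,-0.15],[0,7,0,-4,-1],[0,7,0,-4,-1],[0,7,0,-4,-1],[0,7,0,-4,-1],[0,7,0,-4,-1],[0,7,0,-4,-1]]

```text
t: 5.25
eef_pos: [543.0, 21.2, 117.3]
tcp_rot: [3.14, 0.001, -0.378]
ft_force: [-4.1, -8.0, 2.3]
opening: 0.165
grip_force: 29.1
```

```bash
python3 -c "
from h import *
rep();s=env.state();R=Ro.from_euler('xyz',s['tcp_rot']).as_matrix();print('lift14',R.T@(14*RS[:,2]))
cv2.imwrite('pics/w4.png',env.read_camera('wrist'))"
```

```text
t5.25 [543.   21.2 117.3] yaw-21.7 F [-4.1 -8.   2.3] op0.165 gf29.1 | angle-20.4 r126 h2.4
lift14 [ -7.3   3.3 -11.5]
```

View pics/w4.png

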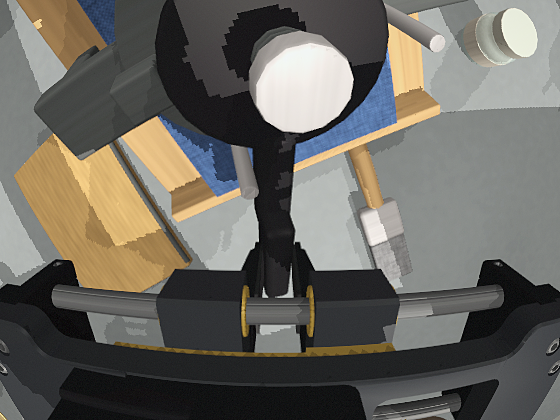

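Call:
step_arm:
  plan:
    - [[-2,1,-3,0,-1],[-4,2,-6,0,-1],[-6,2,-9,0,-1],[-7,3,-11,0,-1],[-7,3,-11,0,-1],[-7,3,-11,0,-1]]

```text
t: 5.8
eef_pos: [536.1, 21.1, 127.8]
tcp_rot: [3.14, -0.0, -0.378]
ft_force: [1.6, -7.0, -6.9]
opening: 0.168
grip_force: 29.4
```

```bash
python3 -c "
from h import *
rep();arc(-20.4,28,8,126,15.5,15.5)
cv2.imwrite('pics/w5.png',env.read_camera('wrist'))"
```

```text
t5.80 [536.1  21.1 127.8] yaw-21.7 F [ 1.6 -7.  -6.9] op0.168 gf29.4 | angle-20.5 r126 h15.0
[2, 13, 2] -7
[5, 26, 4] -14
[9, 39, 4] -21
[15, 51, 4] -29
[22, 62, 3] -36
[29, 73, 2] -43
[37, 83, -1] -50
[47, 92, -4] -57
```

View pics/w5.png

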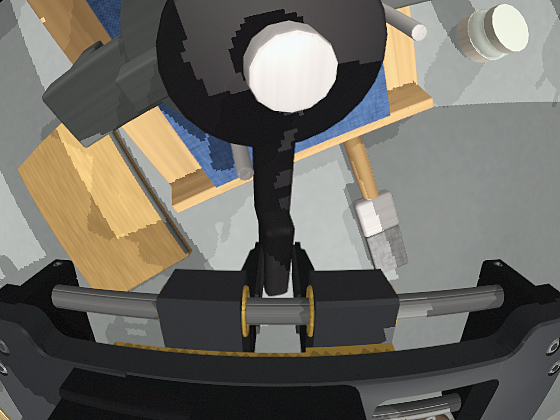

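Call:
step_arm:
  plan:
    - [[1,6,1,-3,-1],[2,13,2,-7,-1],[3,19,3,-10,-1],[5,26,4,-14,-1],[7,33,4,-18,-1],[9,39,4,-21,-1],[12,45,4,-25,-1],[15,51,4,-29,-1]]

```text
t: 6.52
eef_pos: [531.5, -31.1, 123.9]
tcp_rot: [-3.141, -0.001, 0.131]
ft_force: [3.5, 1.5, -4.2]
opening: 0.162
grip_force: 30.3
```

```bash
python3 -c "
from h import *
rep();arc(3.8,44,8,126,15.5,15.5)"
```

```text
t6.52 [531.5 -31.1 123.9] yaw7.5 F [ 3.5  1.5 -4.2] op0.162 gf30.3 | angle3.6 r126 h15.6
[0, 11, 0] -6
[1, 22, -2] -12
[2, 33, -3] -17
[4, 44, -6] -23
[8, 54, -9] -29
[11, 64, -12] -34
[16, 73, -16] -39
[21, 82, -20] -44
```

Call:
step_arm:
  plan:
    - [[0,11,0,-6,-1],[1,22,-2,-12,-1],[2,33,-3,-17,-1],[4,44,-6,-23,-1],[8,54,-9,-29,-1],[11,64,-12,-34,-1],[16,73,-16,-39,-1],[21,82,-20,-44,-1]]

```text
t: 7.18
eef_pos: [563.5, -109.6, 144.8]
tcp_rot: [3.14, -0.001, 0.9]
ft_force: [-0.5, 0.6, 0.0]
opening: 0.052
grip_force: 1.3
```

```bash
python3 -c "
from h import *
rep();arc(44,44,1,126,2,2)
cv2.imwrite('pics/w6.png',env.read_camera('wrist'))"
```

```text
t7.18 [ 563.5 -109.6  144.8] yaw51.6 F [-0.5  0.6  0. ] op0.052 gf1.3 | angle44.3 r125 h16.3
[5, 6, 12] 0
```

View pics/w6.png

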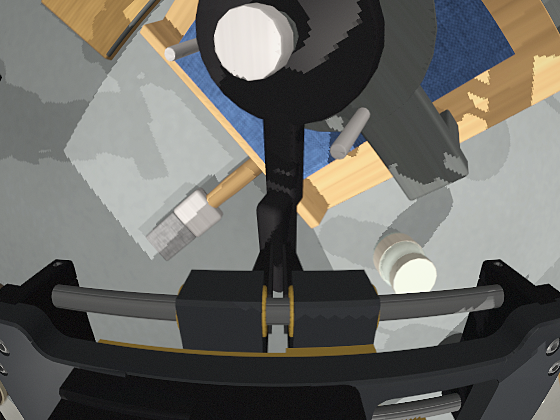

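Call:
step_arm:
  plan:
    - [[0,0,-25,0,-1],[0,0,-45,0,0.4],[0,0,-45,0,0.4],[0,0,-45,0,0.4],[0,0,-45,0,0.4],[0,0,-45,0,0.4],[0,0,-45,0,0.4],[0,0,-45,0,0.4]]

```text
t: 7.9
eef_pos: [562.2, -109.5, 188.6]
tcp_rot: [-3.141, 0.0, 0.896]
ft_force: [-0.8, 0.5, -0.6]
opening: 0.447
grip_force: 0.0
```

```bash
python3 - <<'E'
from h import *
rep();go(44,r=126)
# lever dark pixel profile in wrist image
c=env.get_calibration('wrist');im=env.read_camera('wrist');g=im.max(2)
cv2.imwrite('pics/w7.png',im)
for v in range(120,270,15):
    d=np.where(g[v,200:360]<60)[0]+200
    runs=np.split(d,np.where(np.diff(d)>3)[0]+1);print(v,[(int(r[0]),int(r[-1])) for r in runs if len(r)>5])
for a in(50,45,40,35):
    u=RS@[-np.cos(np.radians(a)),-np.sin(np.radians(a)),0]
    print(a,[np.array(wproj(SP+r*u+k*RS[:,2],c)) for r,k in((60,8),(84,13),(120,13),(156,13))])
E
```

```text
t7.90 [ 562.2 -109.5  188.6] yaw51.3 F [-0.8  0.5 -0.6] op0.447 gf0.0 | angle53.1 r109 h52.9
(44,) {'r': 126} tgt [ 572.1 -109.1  131. ] 51.9934985399028 shift [ 6.6  7.6 57.6] turn -0.7
120 [(274, 305)]
135 [(275, 305)]
150 [(296, 305)]
165 [(288, 305)]
180 [(272, 303)]
195 [(281, 300)]
210 [(272, 277), (287, 301)]
225 [(273, 279), (287, 301)]
240 [(275, 282), (287, 301)]
255 [(223, 240), (278, 292), (315, 332)]
50 [array([291.8, 144.7]), array([291.8, 180.1]), array([295.7, 221.4]), array([298.7, 255.4])]
45 [array([284.4, 143.5]), array([281.9, 178. ]), array([282.8, 218. ]), array([283.5, 250.9])]
40 [array([277.1, 141.8]), array([272.2, 175.3]), array([270.2, 213.9]), array([268.6, 245.5])]
35 [array([270. , 139.4]), array([262.7, 171.8]), array([258. , 208.9]), array([254.3, 239.3])]
```

Call:
step_arm:
  plan:
    - [[7,9,0,0,0.4],[7,9,0,0,0.4],[7,9,0,0,0.4],[7,9,30,0,0.3],[7,9,58,0,0.1],[7,9,58,0,-0.15],[7,9,58,0,-0.15],[7,9,58,0,-0.15]]

```text
t: 8.62
eef_pos: [574.2, -110.0, 132.6]
tcp_rot: [3.14, -0.0, 0.896]
ft_force: [1.2, 0.1, 0.5]
opening: 0.445
grip_force: 0.0
```

```bash
python3 -c "
from h import *
rep();arc(45,10,8,125)"
```

```text
t8.62 [ 574.2 -110.   132.6] yaw51.3 F [1.2 0.1 0.5] op0.445 gf0.0 | angle45.2 r125 h0.1
[2, -9, 4] 3
[4, -17, 7] 7
[7, -26, 10] 12
[11, -34, 13] 17
[15, -42, 16] 21
[20, -50, 17] 27
[26, -58, 19] 32
[32, -65, 20] 37
```

Call:
step_arm:
  plan:
    - [[2,-9,4,3,-0.15],[4,-17,7,7,-0.15],[7,-26,10,12,-0.15],[11,-34,13,17,-0.15],[15,-42,16,21,-0.15]]

```text
t: 9.03
eef_pos: [551.5, -72.4, 117.3]
tcp_rot: [3.138, -0.003, 0.525]
ft_force: [2.0, -3.8, -1.0]
opening: 0.422
grip_force: 1.9
```

```bash
python3 -c "
from h import *
rep();arc(23.1,0,5,125)"
```

```text
t9.03 [551.5 -72.4 117.3] yaw30.1 F [ 2.  -3.8 -1. ] op0.422 gf1.9 | angle23.7 r125 h-0.2
[2, -11, 2] 6
[4, -21, 4] 11
[7, -30, 5] 17
[11, -39, 6] 22
[15, -48, 6] 28
```

Call:
step_arm:
  plan:
    - [[1,-5,1,3,-0.15],[2,-11,2,6,-0.15],[3,-16,3,8,-0.15],[4,-21,4,11,-0.15]]

```text
t: 9.37
eef_pos: [544.6, -52.2, 113.3]
tcp_rot: [3.139, -0.003, 0.336]
ft_force: [1.9, -3.3, -1.4]
opening: 0.426
grip_force: 1.7
```

Call:
step_arm:
  plan:
    - [[1,-5,1,3,-0.15],[2,-10,1,6,-0.15],[3,-15,1,9,-0.15],[5,-20,2,12,-0.15]]

```text
t: 9.7
eef_pos: [542.3, -32.4, 111.1]
tcp_rot: [3.139, -0.003, 0.125]
ft_force: [-2.0, -3.4, 0.5]
opening: 0.424
grip_force: 1.5
```

```bash
python3 -c "
from h import *
rep();arc(4.5,-24,6,125)"
```

```text
t9.70 [542.3 -32.4 111.1] yaw7.2 F [-2.  -3.4  0.5] op0.424 gf1.5 | angle4.4 r124 h-0.9
[-1, -10, 0] 5
[1, -21, 0] 11
[3, -31, -1] 17
[5, -41, -3] 22
[9, -50, -4] 28
[13, -60, -6] 33
```

Call:
step_arm:
  plan:
    - [[0,-5,0,3,-0.15],[0,-10,0,5,-0.15],[0,-15,0,8,-0.15],[0,-20,0,10,-0.15]]

```text
t: 10.03
eef_pos: [540.1, -11.8, 111.2]
tcp_rot: [3.141, -0.004, -0.049]
ft_force: [2.3, -3.7, -2.3]
opening: 0.425
grip_force: 1.7
```

Call:
step_arm:
  plan:
    - [[1,-5,0,3,-0.15],[2,-10,-1,6,-0.15],[3,-15,-2,9,-0.15]]

```text
t: 10.28
eef_pos: [542.3, 1.1, 112.4]
tcp_rot: [3.137, -0.001, -0.204]
ft_force: [-5.1, -36.8, -13.9]
opening: 0.424
grip_force: 18.4
```

```bash
python3 -c "
from h import *
rep();arc(-12,-26,3,125)"
```

```text
t10.28 [542.3   1.1 112.4] yaw-11.7 F [ -5.1 -36.8 -13.9] op0.424 gf18.4 | angle-11.1 r124 h-0.6
[-1, -12, -2] 6
[-1, -22, -4] 11
[0, -32, -6] 17
```

Call:
step_arm:
  plan:
    - [[-2,6,0,-4,-0.1],[-2,12,0,-8,0],[-2,12,0,-8,0.3],[-2,12,0,-8,0.4],[-2,12,0,-8,0.4],[-2,12,0,-8,0.4]]

```text
t: 10.78
eef_pos: [538.4, -7.6, 111.9]
tcp_rot: [3.142, -0.001, -0.066]
ft_force: [0.1, -0.0, 0.6]
opening: 0.686
grip_force: 0.0
```

```bash
python3 -c "
from h import *
rep()"
```

```text
t10.78 [538.4  -7.6 111.9] yaw-3.8 F [ 0.1 -0.   0.6] op0.686 gf0.0 | angle-6.9 r127 h1.3
```

Call:
step_arm:
  plan:
    - [[0,0,-30,0,0.4],[0,0,-60,0,0.4],[0,0,-90,0,0.4],[-20,0,-120,0,0.4],[-20,0,-120,0,0.4],[-20,0,-120,0,0.4]]

```text
t: 11.28
eef_pos: [518.3, -6.4, 232.8]
tcp_rot: [3.141, -0.003, -0.065]
ft_force: [1.1, -0.1, -0.1]
opening: 0.701
grip_force: 0.0
```

```bash
python3 - <<'E'
from h import *
rep()
c=env.get_calibration('wrist');im=env.read_camera('wrist');g=im.max(2);cv2.imwrite('pics/w8.png',im)
for v in range(90,270,15):
    d=np.where(g[v,180:380]<60)[0]+180
    runs=np.split(d,np.where(np.diff(d)>3)[0]+1);print(v,[(int(r[0]),int(r[-1])) for r in runs if len(r)>5])
for a in(0,-6,-12):
  for l in (0,12):
    u=RS@[-np.cos(np.radians(a)),-np.sin(np.radians(a)),0]
    print(a,l,[np.array(wproj(SP+r*u+(k+l)*RS[:,2],c)) for r,k in((60,8),(84,13),(120,13),(156,13),(156,-13))])
E
```

```text
t11.28 [518.3  -6.4 232.8] yaw-3.7 F [ 1.1 -0.1 -0.1] op0.701 gf0.0 | angle-13.4 r75 h111.9
90 []
105 [(285, 294)]
120 []
135 []
150 [(277, 295)]
165 [(279, 296)]
180 [(280, 296)]
195 [(281, 296)]
210 [(282, 296)]
225 []
240 []
255 [(200, 218), (336, 355)]
0 0 [array([290.3, 128.5]), array([292.5, 154.6]), array([294.6, 183.7]), array([296.2, 208.3]), array([293.8, 189.5])]
0 12 [array([291.7, 137.5]), array([293.9, 164.1]), array([295.8, 193.3]), array([297.4, 217.6]), array([294.9, 198. ])]
-6 0 [array([282.6, 128.9]), array([282.2, 155.2]), array([281. , 184.6]), array([280.1, 209.4]), array([278.5, 190.5])]
-6 12 [array([283.7, 138. ]), array([283.2, 164.7]), array([282. , 194.2]), array([280.9, 218.8]), array([279.2, 199. ])]
-12 0 [array([274.8, 128.8]), array([271.8, 155.1]), array([267.5, 184.6]), array([263.9, 209.4]), array([263.1, 190.5])]
-12 12 [array([275.7, 137.8]), array([272.5, 164.6]), array([268. , 194.2]), array([264.3, 218.8]), array([263.5, 199. ])]
```

```bash
python3 - <<'E'
from h import *
im=cv2.imread('pics/w8.png');g=im.max(2);print('end col',g[205:232,289].tolist())
def nutc(f):
    i=cv2.imread(f);h=cv2.cvtColor(i,cv2.COLOR_BGR2HSV);m=((h[...,1]<40)&(h[...,2]>150)).astype('uint8');m[150:]=0
    n,l,s,c=cv2.connectedComponentsWithStats(m);k=sorted(range(1,n),key=lambda j:-s[j,4])[:3];print(f,[(c[j],s[j]) for j in k])
nutc('pics/w8.png');print('pred nut',np.array(wproj(SP+28*RS[:,2])))
i=cv2.imread('pics/w1.png').max(2);print('w1 end',i[230:256,268].tolist())
E
```

```text
end col [53, 52, 54, 54, 52, 51, 48, 46, 38, 90, 176, 211, 203, 202, 202, 201, 204, 203, 204, 204, 204, 205, 204, 204, 203, 203, 202]
pics/w8.png [(array([475.5,  76.9]), array([  386,     0,   174,   150, 19110], dtype=int32)), (array([19.8, 80.6]), array([   0,    0,   52,  150, 5967], dtype=int32)), (array([121.4,  22.1]), array([ 100,    0,   48,   54, 1872], dtype=int32))]
pred nut [287.5  73.3]
w1 end [50, 46, 48, 48, 49, 45, 45, 50, 50, 46, 42, 50, 48, 50, 51, 49, 46, 39, 74, 129, 143, 140, 142, 143, 140, 140]
```

```bash
python3 - <<'E'
from h import *
im=cv2.imread('pics/w8.png')
g=im.max(2);print('col285 r20-130 step2',g[20:130:2,285].tolist())
for v in(50,60,70,80):print(v,g[v,240:340:3].tolist())
th=np.linspace(0,2*np.pi,24)
P=[wproj(SP+28*RS[:,2]+15*RS@[np.cos(t),np.sin(t),0]) for t in th];P=np.array(P);print('pred nut rim',P.min(0),P.max(0))
E
```

```text
col285 r20-130 step2 [28, 31, 30, 31, 29, 31, 30, 32, 29, 28, 29, 31, 28, 27, 26, 95, 85, 151, 177, 180, 191, 173, 164, 165, 165, 163, 162, 163, 163, 163, 161, 160, 160, 161, 160, 160, 159, 153, 255, 255, 172, 53, 52, 23, 68, 74, 75, 72, 70, 69, 70, 66, 67, 68, 65]
50 [21, 25, 26, 32, 32, 31, 31, 31, 29, 27, 28, 31, 18, 104, 99, 95, 69, 24, 31, 33, 34, 30, 28, 33, 31, 30, 28, 31, 31, 30, 29, 28, 29, 28]
60 [80, 82, 79, 79, 82, 77, 28, 30, 33, 41, 156, 168, 174, 176, 182, 191, 185, 179, 177, 172, 157, 40, 86, 89, 88, 87, 87, 89, 27, 29, 30, 28, 71, 90]
70 [75, 75, 75, 76, 79, 79, 77, 61, 140, 241, 255, 190, 161, 162, 162, 163, 161, 164, 160, 158, 158, 158, 151, 82, 83, 84, 84, 83, 77, 65, 52, 37, 84, 57]
80 [69, 71, 74, 73, 69, 72, 75, 68, 164, 163, 158, 160, 161, 159, 160, 161, 159, 162, 156, 160, 157, 163, 160, 72, 79, 79, 78, 79, 77, 76, 78, 82, 92, 145]
pred nut rim [264.2  52.5] [310.5  92.9]
```

```bash
python3 -c "
from h import *
rep();print(env.job_done())"
```

```text
t11.33 [518.1  -6.4 231.5] yaw-3.7 F [ 0.2  0.7 -1.3] op0.701 gf0.0 | angle-13.2 r76 h110.9
the job is handed in; nothing more can be done
None
```

I handed the job in at 11.3 s. The press took two strokes, the second ending against a firm stop at about 37 N that I take to be the screw's hard stop past the click. The wrist image suggests the lever is down in its teeth. The gripper is clear of it, and no bystander was knowingly touched. The hand-in returned no verdict, the screw angle and click were not read directly, and the grip slipped off the lever during the swing back, so I re-approached it before the second stroke.

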